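Open the filter bay of a display fryer

ROBOT

A 7-joint arm with a two-finger parallel gripper is mounted at the origin on the work surface. World frame = base frame: x ahead of the robot, y to its left, z up, the work surface at z = 0. Lengths are in mm, angles in rad, forces in N, time in s.
With the tool pointing down it reaches from about 425 to 1025 mm from the base axis. Payload 9.4 kg.
Tool frame: the origin (TCP) lies at the very end of the fingers, on their centre line; the grasp point (between the pads) lies 19 mm behind it; z points along the fingers, y is the direction in which the jaws open and shut (so a half turn about z gives the same grasp; the last joint's range is limited). The gripper opens to 85 mm and grips with 20 to 120 N. Pads are 22 mm wide; open, the fingers measure 114 mm over their backs; the gripper's body (76 mm by 85 mm) begins 54 mm behind the grasp point. The pads swing forward as they close: fully open they stand 13 mm farther back than shut.
Start: joints at [1.253, 0.599, -0.003, 1.599, 0.002, 0.943, -0.08], TCP at [172.888, -704.084, 231.275] pointing down, gripper open.
Joint ranges: [-2.57, 2.57], [-0.35, 1.97], [-1.29, 1.29], [0.11, 2.56], [-1.05, 4.19], [0.11, 1.86], [-2.63, 2.63]. Speed limits (rad/s): [2.22, 2.22, 3.01, 3.01, 3.14, 3.14, 3.14].

INTERFACE

Orientations are given as a 3x3 rotation matrix whose columns are the frame's x, y, z axes.
In Python, from workcell import arm, viewer, ticket gives the robot as it stands.
- The arm moves only by the tool jog_arm, never from a script. Its argument "moves" is a list that holds one entry, the list of rows, each a list of 7 numbers: the shift along the world's x, y, z in units of 0.3 m (1.0 is 0.3 m), then the turn, a rotation vector about the world's x, y, z in units of 0.08 rad (1.0 is 0.08 rad), then the closure, from 0 (fully open) to 1 (shut). A call has 1 to 5 rows; each row shifts and turns the pose as measured when the row begins; what a row does not reach is not made up. A row lasts 1/10 s, in which the tool goes at most 50 mm and 8.59 degrees, less where a joint would pass 70% of its speed; a pose out of reach is approached as far as the arm can. A call with a number of a shift or a turn outside -1 to 1 is refused whole. A call with a gripper value outside its range is refused whole. The fingers move at their own pace and stop on an object; the grip force is fixed at half the most. Time passes only in rows, so rows that do not move let the fingers close. It gives the time, the measured TCP pose, the force and the opening at its end, in the units of the state.
- arm.get_obs(): the state, without advancing time (a new reading comes with each control period).
- viewer.camera(name): name is "scene" or "top" or "wrist"; returns a dict with "color" (480x640x3 uint8, red, green, blue), "z_map" (480x640 float32, mm along the optical axis (not along the pixel's ray), 0 where there is no reading), "intrinsics" (3x3 intrinsics, pixels), "xyz" and "rotation" of the camera in the world; the wrist camera has in their place "hand_eye" (4x4, takes a point from camera to tool coordinates, whose origin is the TCP and whose axes are the flange's). Camera axes: x right, y down, z forward; pixel columns grow to the right and rows downward; lengths in mm; the calibration is good to about 2 mm. The wrist camera is an equidistant fisheye: a pixel r from the principal point sees the ray r / f radians off the axis. A picture is of the moment at which its call begins: read the wrist's pose just before it.
- ticket.hand_in(): hands the job in, once; it reports no verdict.
The state is a dict: "t": time; "joint_positions": joint angles; "dq": joint speeds; "joint_efforts": joint torques, N m; "tool_pos": TCP position; "tool_rot": TCP orientation; "wrist_force": force on the tool from outside, world axes, zero at the start; "moment": the same for the moment, N m; "width": opening from 0.0 (shut) to 1.0 (fully open).
Only numpy, scipy, OpenCV 4.12 (cv2) and the standard library are available. Lean on these libraries where they do the work, as an engineer would, in place of code of your own. Each camera call takes 0.05 s, during which the arm holds its last target.

TASK

Open the filter bay on the lid of the white fryer: press the snap tab in front of the filter cover all the way down, then push the released cover off its seat until the whole cover lies flat in the rest tray on the lid. The cover is only to be slid, never lifted or tipped up, and leave the things standing around where they are.

Things in the scene. Friction and masses are not known exactly. Their poses are not given: they have to be found in the camera images.
- fryer: White table-top fryer, fixed; 240 x 340 x 140 mm (its x, y, z) with a dark flat lid deck on top (z = 140 mm). Origin: centre of its underside; x points away from its front panel of three knobs, z up, y along the lid, the way the cover is pushed. It stands level, turned up to 0.6 rad. On its line x = 0, by growing y: filter seat, snap tab, rest tray.
- seat (a point): Middle of the filter seat's floor line, 6 mm above deck, fryer y = -105 mm. Two ledges at this height carry the cover between guide walls 73 mm apart, on past the tab to y = -15 mm. Beside the seated cover, lips 60 mm apart (tops 21 mm above deck) overhang it: it cannot be lifted there, only slid in +y. End wall 15 mm high at y = -152 mm; walls past the tab 11 mm high.
- tray (a point): Centre of the rest tray's bare metal floor: 3 mm above deck, a 3 mm step below the ledges, fryer y = 49.5 mm. The floor is 100 mm wide (x) and runs from y = -15 to 114 mm; fences 12 mm above deck on both sides and the far end.
- tab (a joint): Travel of the snap tab in m: 0 standing up (locks the cover), 0.010 fully pressed down into the lid. It starts at 0 to 0.001. It takes about 5 N to move, has no return spring and stays where it is left; the cover is free from about 0.008 on.
- tab_top (a point): Centre of the tab's flat top. White block, 40 mm (fryer x) by 38 mm (y, -58 to -20 mm), right in front of the seated cover's leading edge; it moves straight down. Its top starts 17 mm above deck (157 mm above the shelf, 1 mm above the cover plate) and ends 7 mm above deck, 1 mm above the ledges.
- cover: White filter cover, loose, about 80 g: plate 70 mm (x) by 90 mm (y), top 10 mm above its origin (centre of its underside); axes along the fryer's at the start. In the fryer's frame, seated: x 0, y -105, z 146 mm, 2 mm of play; flat in the tray: z 143 mm. It is wholly in the tray from y = 30 mm on; the end fence stops it at 69 mm.
- cover_rib (a point): Middle of the top edge of the push face of the cover's thumb rib. The rib is 50 mm wide (x); its upright push face looks to -y, lies 34 mm behind the cover's origin and rises from 10 to 26 mm above it (top 172 mm above the shelf when seated, 11 mm above the lips); ahead of it the rib slopes down to the plate.
- measure: Bystander: small open metal measuring cup, 44 mm across, 35 mm high, on the deck at the far side of the rails. Origin: centre of its underside.
- puck: Bystander: black round filter stopper, 48 mm across, 24 mm high, on the deck at the near side of the rails. Origin: centre of its underside.
- jar: Bystander: glass jar, 70 mm across, 110 mm high, left of the fryer. Origin: centre of its underside.
- mug: Bystander: white mug, 80 mm across, 90 mm high, left of the fryer. Origin: centre of its underside.
- canister: Bystander: metal canister, 80 mm across, 130 mm high, left of the fryer. Origin: centre of its underside.
- bowl: Bystander: white bowl, 140 mm across, 60 mm high, right of the fryer. Origin: centre of its underside.
- ticket: Bystander: clear price-card stand, 90 mm wide, 80 mm high, right of the fryer. Origin: centre of its underside.
Things that resemble listed ones, but are neither listed nor needed, are in the scene too. There is more than one size of the cover; the job needs the largest.

How it is judged (in metres and radians):
On the way, in this order (a step that is already met when the one before it is completed fails the run):
1. the tab is pressed in while the cover is still on its seat (value of joint tab above 0.008 m and y of cover in the frame of fryer below -0.095 m), for 0.1 s.
2. the cover has been pushed off its seat into the tray (y of cover in the frame of fryer above 0.029 m and z of cover in the frame of fryer below 0.1448 m), for 0.2 s.
At the end, for the whole second after the job is handed in: The tab is pressed in (joint above 0.008 m) and the cover lies at rest and flat (within 0.03 rad) on the floor of the rest tray, its origin between y = 29 and 75 mm and within 25 mm of x = 0 in the fryer's frame, no more than 144.8 mm above the fryer's origin (all of step 2 and value of joint tab above 0.008 m and y of cover in the frame of fryer below 0.075 m and x of cover in the frame of fryer between -0.025 and 0.025 m and z of cover in the frame of fryer above 0.1405 m and angle between cover's own z axis and vertical below 0.03 rad and linear speed of cover below 0.01 m/s); the robot touches nothing.
It fails at once if the cover is lifted (more than 12 mm above its seated height) or tipped (more than 0.3 rad) (z of cover in the frame of fryer above 0.158 m or angle between cover's own z axis and vertical above 0.3 rad).
It fails at once if a bystander is moved by more than 30 mm (distance of any of measure, puck, jar, mug, canister, bowl, ticket from where it was at the start of the episode above 0.03 m).
It also fails if it takes over 45 s, if anything falls off the work surface, if the arm or the gripper's body presses on something with over 40 N, if the wrist force passes 120 N, or if a joint passes its speed limit or range.

## Working session

There is one attempt and no reset: what is moved stays moved. The work goes in short steps, Python scripts to look and compute and a tool call to move; the robot and the scene stay as the last step left them, time stands still between calls to the robot, and variables do not carry over. Pictures are saved under pics/ and viewed, and the job is handed in when it is done.

Besides the shell and the picture viewer there is one more tool, called after "Request:" by a JSON object that holds its "op" and its "data". jog_arm: Moves the arm, as the interface text tells. Shifts and turns lie within -1 to 1; 1 stands for 0.3 m of shift or 0.08 rad of turn. Its arguments: {"type":"object","properties":{"moves":{"type":"array","items":{"type":"array","items":{"type":"array","items":{"type":"number"}}}}},"required":["moves"]}

```bash
mkdir -p pics; ls; python3 - <<'E'
from workcell import arm, viewer, ticket
import cv2,pickle
o=arm.get_obs();print(o)
for n in("scene","top","wrist"):
    c=viewer.camera(n);pickle.dump((o,c),open(n+'0.pkl','wb'));cv2.imwrite(f'pics/{n}0.png',c['color'][:,:,::-1])
    print(n,{k:v for k,v in c.items() if k not in('color','z_map')})
E
```

```text
pics
{'t': 0.0, 'joint_positions': array([ 1.25329789,  0.60013919, -0.00256269,  1.60011535,  0.00181771,
        0.94289346, -0.07978329]), 'dq': array([-0.00019889,  0.00010239,  0.00012891,  0.00226746, -0.00121186,
        0.0010334 ,  0.00031903]), 'joint_efforts': array([-8.85583404e-05, -7.76460171e+01,  1.56464539e+00, -2.58008069e+01,
        1.23318445e-02,  8.93213844e-03,  2.57233842e-05]), 'tool_pos': array([ 172.77817654, -703.63518086,  230.41170021]), 'tool_rot': array([[ 9.71123586e-01,  2.38576444e-01, -5.10465833e-04],
       [ 2.38576945e-01, -9.71122489e-01,  1.46693171e-03],
       [-1.45749499e-04, -1.54635736e-03, -9.99998794e-01]]), 'wrist_force': array([ 0.81068395, -0.28056961, -0.2971672 ]), 'moment': array([ 0.03313904, -0.00681691,  0.00776727]), 'width': 1.0019681604189026}
scene {'intrinsics': array([[591.53285604,   0.        , 327.98334862],
       [  0.        , 591.53285604, 225.61659657],
       [  0.        ,   0.        ,   1.        ]]), 'xyz': array([1588.74358263,   65.76536964, 1212.12383129]), 'rotation': array([[-0.04586605,  0.73166811, 
[... 334 characters left out ...]
.29193734]), 'rotation': array([[ 0.01969003, -0.98377397,  0.17832859],
       [-0.99980315, -0.01981022,  0.00110682],
       [ 0.00244386, -0.17831528, -0.98397037]])}
wrist {'intrinsics': array([[371.64829954,   0.        , 323.38862434],
       [  0.        , 371.64829954, 239.32804834],
       [  0.        ,   0.        ,   1.        ]]), 'hand_eye': array([[-1.14601879e-03, -9.49246826e-01, -3.14530046e-01,
         8.01877220e+01],
       [ 9.99999343e-01, -1.08721309e-03, -3.62396111e-04,
         4.82553204e-01],
       [ 2.04217714e-06, -3.14530254e-01,  9.49247449e-01,
        -1.42743315e+02],
       [ 0.00000000e+00,  0.00000000e+00,  0.00000000e+00,
         1.00000000e+00]])}
```

View pics/scene0.png

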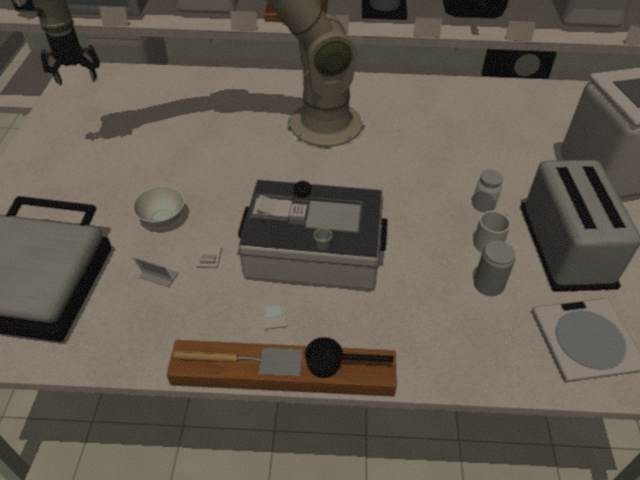

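View pics/top0.png

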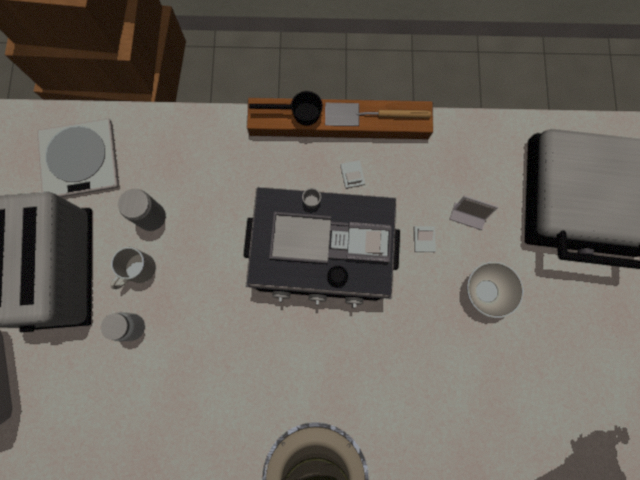

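View pics/wrist0.png

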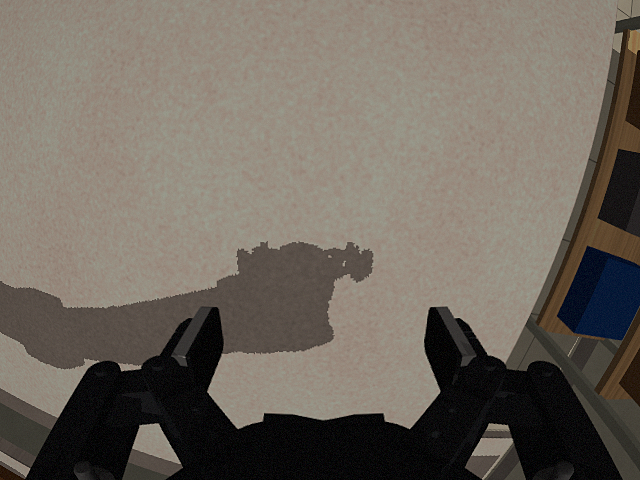

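The top view shows the fryer at about (322,243). The cover is near (370,242), the tab (340,240), the tray (302,238), the puck (338,276) and the cup (312,198). I'll zoom in and measure.

```bash
cat > h.py <<'E'
import numpy as np,cv2,pickle
def ray(c,u,v):
    K=c['intrinsics'];d=np.array([(u-K[0,2])/K[0,0],(v-K[1,2])/K[1,1],1.]);return c['rotation']@d
def onplane(c,u,v,z):
    d=ray(c,u,v);p=c['xyz'];return p+d*(z-p[2])/d[2]
def proj(c,P):
    q=c['rotation'].T@(np.asarray(P,float)-c['xyz']);K=c['intrinsics'];return K[0,0]*q[0]/q[2]+K[0,2],K[1,1]*q[1]/q[2]+K[1,2]
E
python3 - <<'E'
from h import *
o,c=pickle.load(open('top0.pkl','rb'))
im=c['color'][:,:,::-1]
a=cv2.resize(im[180:310,235:410],None,fx=4.5,fy=4.5,interpolation=cv2.INTER_CUBIC)
cv2.imwrite('pics/topz.png',np.clip(a*1.5,0,255).astype('u1'))
o,c=pickle.load(open('scene0.pkl','rb'))
im=c['color'][:,:,::-1]
a=cv2.resize(im[170:295,230:395],None,fx=4.5,fy=4.5,interpolation=cv2.INTER_CUBIC)
cv2.imwrite('pics/scenez.png',np.clip(a*1.5,0,255).astype('u1'))
# deck mask from top
o,c=pickle.load(open('top0.pkl','rb'))
z=c['z_map'];v,u=np.mgrid[0:480,0:640]
K=c['intrinsics'];P=np.stack([(u-K[0,2])/K[0,0]*z,(v-K[1,2])/K[1,1]*z,z],-1)@c['rotation'].T+c['xyz']
m=((abs(P[...,2]-140)<10)&(u>235)&(u<410)&(v>175)&(v<310)).astype('u1')
m=((P[...,2]>125)&(P[...,2]<215)&(u>235)&(u<410)&(v>175)&(v<310)).astype('u1')
cn=max(cv2.findContours(m,0,2)[0],key=cv2.contourArea)
print('heights',np.percentile(P[...,2][m>0],[1,10,50,90,99]))
pl=np.array([onplane(c,*q[0],140)[:2] for q in cn],'f4')
r=cv2.minAreaRect(pl);print(r)
E
```

```text
heights [130.07482556 137.82935403 141.23589578 157.24920249 170.99872393]
((563.6538696289062, -3.90850830078125), (335.8510437011719, 245.9036407470703), 86.51966094970703)
```

View pics/topz.png

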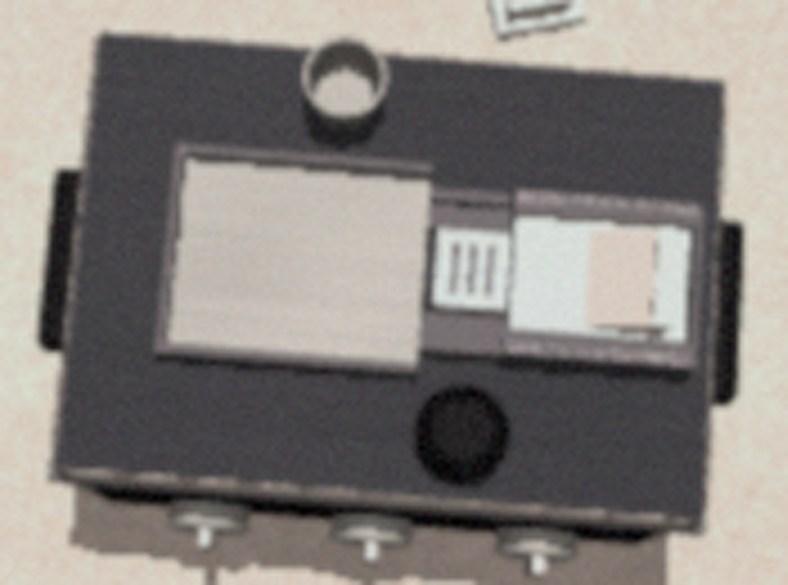

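View pics/scenez.png

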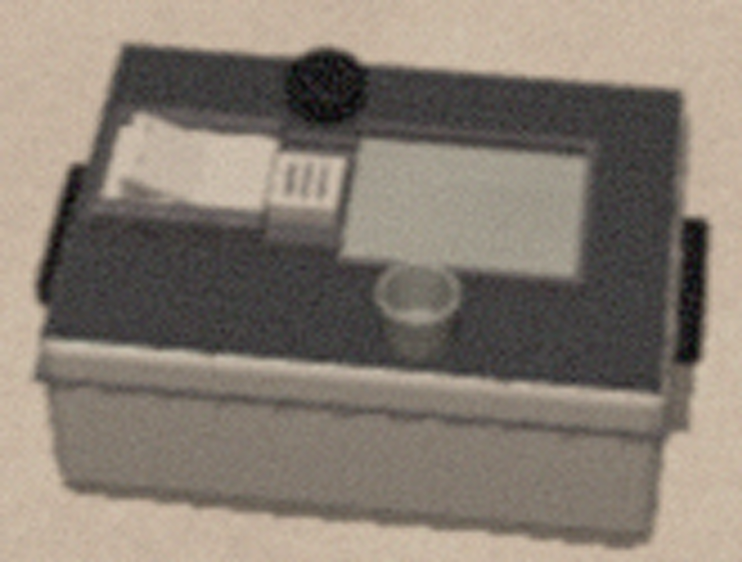

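```bash
python3 - <<'E'
from h import *
o,c=pickle.load(open('top0.pkl','rb')); o,s=pickle.load(open('scene0.pkl','rb'))
f=lambda u,v:(235+(u+.5)/4.5-.5,180+(v+.5)/4.5-.5)
g=lambda u,v:(230+(u+.5)/4.5-.5,170+(v+.5)/4.5-.5)
print('tab top',[onplane(c,*f(*q),157).round(1) for q in[(437,226),(511,231),(503,312),(430,306),(470,269)]])
print('tab scene',[onplane(s,*g(*q),157).round(1) for q in[(280,150),(350,155),(342,215),(270,208)]])
print('tray top',[onplane(c,*f(*q),143).round(1) for q in[(185,155),(432,170),(415,370),(163,347)]])
print('tray scene',[onplane(s,*g(*q),143).round(1) for q in[(358,138),(590,152),(578,276),(342,262)]])
print('deck top',[onplane(c,*f(*q),140).round(1) for q in[(98,33),(725,82),(700,530),(55,475)]])
print('deck scene',[onplane(s,*g(*q),140).round(1) for q in[(122,44),(685,92),(662,390),(45,340)]])
print('rib top',[onplane(c,*f(*q),172).round(1) for q in[(660,230),(653,327)]])
print('cover top',[onplane(c,*f(*q),156).round(1) for q in[(516,217),(508,332),(692,225),(686,343)]])
E
```

```text
tab top [array([580.7, -25.8, 157. ]), array([578.8, -63.8, 157. ]), array([536.5, -59.9, 157. ]), array([538.9, -22.7, 157. ]), array([558.5, -42.9, 157. ])]
tab scene [array([536.8, -59.9, 157. ]), array([538.5, -20.5, 157. ]), array([585. , -21.7, 157. ]), array([582. , -61.4, 157. ])]
tray top [array([619.3, 105.7, 143. ]), array([613.9, -23.7, 143. ]), array([507.9, -16.1, 143. ]), array([517.3, 113.6, 143. ])]
tray scene [array([510.6, -18. , 143. ]), array([514.1, 114.3, 143. ]), array([610. , 108.6, 143. ]), array([607.1, -20.3, 143. ])]
deck top [array([686. , 154.2, 140. ]), array([ 665.8, -178.2,  140. ]), array([ 429.1, -161.8,  140. ]), array([450.6, 166.6, 140. ])]
deck scene [array([ 437. , -162.8,  140. ]), array([458.3, 169.4, 140. ]), array([685.8, 153.7, 140. ]), array([ 669.7, -174.1,  140. ])]
rib top [array([ 577.4, -137.7,  172. ]), array([ 527.6, -133.7,  172. ])]
cover top [array([586.5, -66.4, 156. ]), array([526.4, -62.5, 156. ]), array([ 584.1, -156.8,  156. ]), array([ 522.5, -153. ,  156. ])]
```

The measured sizes check out: tab about 42x38, tray about 102x130, and deck close to 240x340. The fryer origin is about (561,-4) with yaw about -0.062. Next I'll move over it for a close wrist view.

Request:
{"op": "jog_arm", "data": {"moves": [[[0.08,0.12,0.07,0,0,-1,1],[0.08,0.12,0.07,0,0,-1,1],[0.08,0.12,0.07,0,0,-1,1],[0.08,0.12,0.07,0,0,-0.8,1],[0.08,0.12,0.07,0,0,0,1]]]}}

```text
t: 0.65
tool_pos: [288.6, -520.2, 331.8]
tool_rot: [[0.996, -0.087, -0.005], [-0.087, -0.996, 0.01], [-0.006, -0.009, -1.0]]
wrist_force: [1.4, 0.9, 0.5]
width: 0.146
```

Request:
{"op": "jog_arm", "data": {"moves": [[[0.09,0.13,0,0,0,0,1],[0.09,0.13,0,0,0,0,1],[0.09,0.13,0,0,0,0,1],[0.09,0.13,0,0,0,0,1],[0.09,0.13,0,0,0,0,1]]]}}

```text
t: 1.15
tool_pos: [427.6, -317.9, 335.8]
tool_rot: [[0.996, -0.089, -0.001], [-0.089, -0.996, 0.004], [-0.001, -0.004, -1.0]]
wrist_force: [0.8, -0.0, 0.3]
width: -0.0
```

Request:
{"op": "jog_arm", "data": {"moves": [[[0.09,0.13,0,0,0,0.3,1],[0.09,0.13,0,0,0,0,1],[0.09,0.13,0,0,0,0,1],[0.09,0.13,0,0,0,0,1],[0.09,0.13,0,0,0,0,1]]]}}

```text
t: 1.65
tool_pos: [566.0, -113.8, 336.2]
tool_rot: [[0.998, -0.065, -0.001], [-0.065, -0.998, 0.004], [-0.001, -0.004, -1.0]]
wrist_force: [0.8, -0.7, 0.6]
width: 0.004
```

Request:
{"op": "jog_arm", "data": {"moves": [[[0.08,0.1,0,0,0,0,1],[0,0,0,0,0,0,1],[0,0,0,0,0,0,1]]]}}

```text
t: 1.95
tool_pos: [593.5, -74.2, 335.1]
tool_rot: [[0.999, -0.054, -0.001], [-0.054, -0.999, 0.007], [-0.001, -0.007, -1.0]]
wrist_force: [-0.1, 0.6, -0.4]
width: 0.003
```

```bash
cat >> h.py <<'E'
def wray(o,c,u,v):
    K=c['intrinsics'];x=(u-K[0,2])/K[0,0];y=(v-K[1,2])/K[1,1];r=np.hypot(x,y);s=np.sin(r)/max(r,1e-9)
    d=np.array([x*s,y*s,np.cos(r)]);H=c['hand_eye'];R=o['tool_rot']
    return R@H[:3,3]+o['tool_pos'],R@H[:3,:3]@d
def wplane(o,c,u,v,z):
    p,d=wray(o,c,u,v);return p+d*(z-p[2])/d[2]
O=np.array([561.,-4.3]);YAW=-0.062
def fr(p,O=O,a=YAW):
    d=np.asarray(p)[:2]-O;return np.array([np.cos(a)*d[0]+np.sin(a)*d[1],-np.sin(a)*d[0]+np.cos(a)*d[1]])
E
cat > snap.py <<'E'
import sys
from workcell import arm,viewer
from h import *
n,nm=sys.argv[1:3]
o=arm.get_obs();c=viewer.camera(n);pickle.dump((o,c),open(nm+'.pkl','wb'))
cv2.imwrite(f'pics/{nm}.png',np.clip(c['color'][:,:,::-1]*1.3,0,255).astype('u1'))
print(o['t'],o['tool_pos'].round(1),o['tool_rot'].round(4).tolist(),o['wrist_force'].round(1))
E
python3 snap.py wrist w1
```

```text
1.95 [593.5 -74.2 335.1] [[0.9986, -0.0535, -0.001], [-0.0535, -0.9985, 0.0067], [-0.0013, -0.0067, -1.0]] [-0.1  0.6 -0.4]
```

View pics/w1.png

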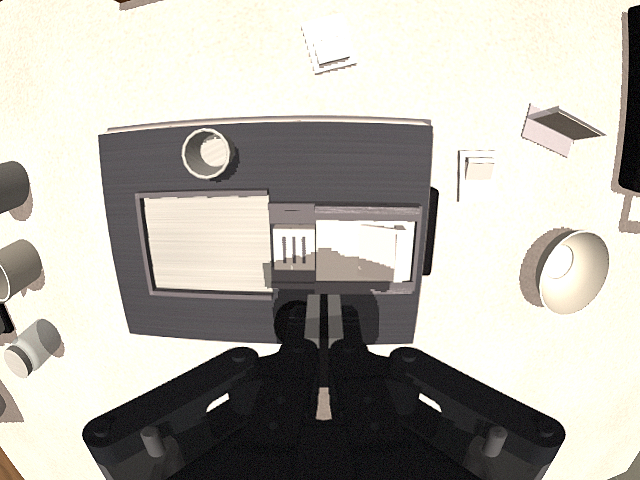

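Tab (x 272-314, y 228-275), cover (315-415) with the rib near x 360-410. I'll zoom in at native exposure.

```bash
python3 - <<'E'
from h import *
o,c=pickle.load(open('w1.pkl','rb'))
im=c['color'][:,:,::-1]
a=cv2.resize(im[190:310,260:430],None,fx=4.5,fy=4.5,interpolation=cv2.INTER_CUBIC)
cv2.imwrite('pics/w1z.png',(255*(a/255.)**1.8).astype('u1'))
E
```

```text
(no output)
```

View pics/w1z.png

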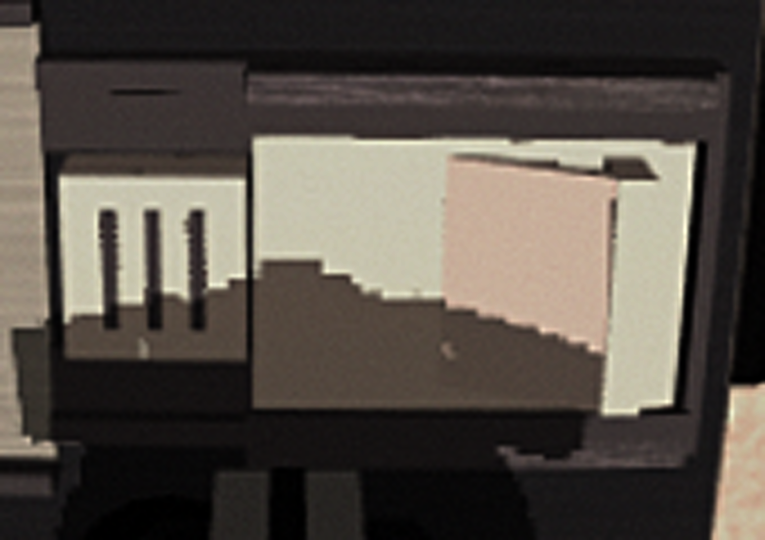

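```bash
python3 - <<'E'
from h import *
o,c=pickle.load(open('w1.pkl','rb'))
f=lambda u,v:(260+(u+.5)/4.5-.5,190+(v+.5)/4.5-.5)
for n,z,q in[('tabBack',157,(60,178)),('tabR',157,(246,180)),('tabFrontL',157,(66,358)),('tabFrR',157,(247,360)),
 ('rib1',172,(618,181)),('rib2',172,(604,354)),('cover ne',156,(697,142)),('cover lead',156,(252,137)),('cover lead2',156,(252,408)),('cover trail2',156,(672,410)),
 ('trayend',143,(38,30)),('lip back end',161,(727,75)),('ledge end',151,(246,65))]:
    p=wplane(o,c,*f(*q),z);print(n,p.round(1),fr(p).round(1))
# rib expected pixels check at other z
for z in (156,165,172):print(z,fr(wplane(o,c,*f(612,260),z)).round(1))
E
```

```text
tabBack [579.5 -26.9 157. ] [ 19.8 -21.4]
tabR [577.  -64.4 157. ] [ 19.7 -59. ]
tabFrontL [540.2 -24.2 157. ] [-19.5 -21.2]
tabFrR [537.9 -62.1 157. ] [-19.4 -59.2]
rib1 [ 577.7 -136.8  172. ] [  24.8 -131.3]
rib2 [ 541.5 -134.4  172. ] [ -11.4 -131.1]
cover ne [ 580.1 -156.3  156. ] [  28.5 -150.5]
cover lead [585.6 -66.1 156. ] [ 28.4 -60.2]
cover lead2 [526.4 -62.4 156. ] [-30.9 -60.2]
cover trail2 [ 520.5 -152.5  156. ] [ -31.2 -150.4]
trayend [607.3 -22.9 143. ] [ 47.4 -15.7]
lip back end [ 595.2 -161.1  161. ] [  43.8 -154.4]
ledge end [599.2 -65.6 151. ] [ 42.  -58.8]
156 [   3.  -134.5]
165 [   6.2 -132.6]
172 [   8.6 -131.2]
```

The tab lands where the spec says, to about 1 mm, and the cover spans -60 to -150 as it should. The pink edge at -131 is where the slope meets the rib's flat top. The shadow runs on to about -139, which matches the given push face. Next I move over the tab.

Request:
{"op": "jog_arm", "data": {"moves": [[[-0.06,0.05,-0.13,0,0,0,1],[-0.06,0.05,-0.13,0,0,0,1],[0,0,-0.13,0,0,0,1],[0,0,-0.1,0,0,0,1],[0,0,0,0,0,0,1]]]}}

```text
t: 2.5
tool_pos: [553.6, -50.6, 186.4]
tool_rot: [[0.998, -0.064, 0.004], [-0.064, -0.998, 0.004], [0.004, -0.005, -1.0]]
wrist_force: [-0.3, 0.0, 0.4]
width: -0.001
```

Request:
{"op": "jog_arm", "data": {"moves": [[[0.016,0.022,-0.05,0,0,0,1],[0,0,0,0,0,0,1],[0,0,0,0,0,0,1]]]}}

```text
t: 2.8
tool_pos: [558.7, -47.9, 174.4]
tool_rot: [[0.998, -0.069, 0.006], [-0.069, -0.998, 0.003], [0.005, -0.003, -1.0]]
wrist_force: [-0.3, 0.3, 1.1]
width: 0.004
```

```bash
python3 snap.py wrist w2
```

```text
2.8 [558.7 -47.9 174.4] [[0.9976, -0.0689, 0.0057], [-0.0689, -0.9976, 0.0028], [0.0055, -0.0031, -1.0]] [-0.3  0.3  1.1]
```

View pics/w2.png

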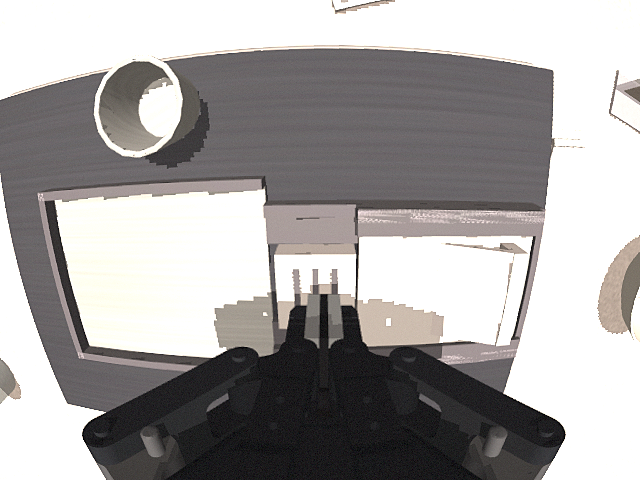

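The fingertips (about 323,295) are over the tab (275-356), about 4 mm toward the cover. I'll shift +y and press.

Request:
{"op": "jog_arm", "data": {"moves": [[[0,0.018,-0.02,0,0,0,1],[0,0.006,-0.02,0,0,0,1],[0,0,-0.02,0,0,0,1]]]}}

```text
t: 3.15
tool_pos: [560.2, -41.1, 158.9]
tool_rot: [[0.997, -0.071, 0.012], [-0.071, -0.998, 0.002], [0.012, -0.003, -1.0]]
wrist_force: [-0.1, 0.4, -0.1]
width: 0.004
```

Request:
{"op": "jog_arm", "data": {"moves": [[[0,0,-0.02,0,0,0,1],[0,0,-0.02,0,0,0,1]]]}}

```text
t: 3.35
tool_pos: [560.2, -41.0, 146.6]
tool_rot: [[0.997, -0.07, 0.012], [-0.07, -0.998, 0.002], [0.012, -0.003, -1.0]]
wrist_force: [-3.9, -0.5, 29.2]
width: 0.001
```

Bottomed out: tip at z 146.6 with 29 N. I'll lift off and look.

Request:
{"op": "jog_arm", "data": {"moves": [[[0,0,0.05,0,0,0,1],[0,-0.02,0.12,0,0,0,1],[0,-0.14,0,0,0,0,1],[0,-0.14,0,0,0,0,1],[0,0,0,0,0,0,1]]]}}

```text
t: 3.85
tool_pos: [560.3, -132.1, 196.5]
tool_rot: [[0.998, -0.065, 0.01], [-0.065, -0.998, 0.002], [0.01, -0.003, -1.0]]
wrist_force: [-0.2, -1.1, -0.2]
width: 0.002
```

```bash
python3 snap.py wrist w3;python3 - <<'E'
from h import *
o,c=pickle.load(open('w3.pkl','rb'))
cv2.imwrite('pics/w3d.png',(255*(c['color'][:,:,::-1]/255.)**1.5).astype('u1'))
a=c['color'].astype(float)
z=c['z_map']
E
```

```text
3.85 [ 560.3 -132.1  196.5] [[0.9978, -0.0651, 0.0102], [-0.0651, -0.9979, 0.0021], [0.0101, -0.0028, -0.9999]] [-0.2 -1.1 -0.2]
```

View pics/w3d.png

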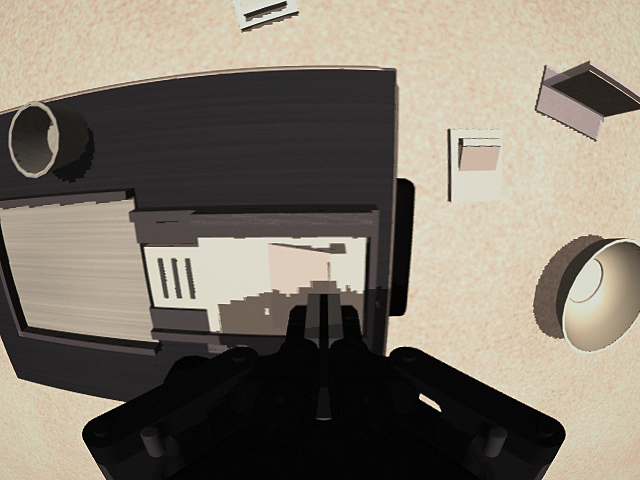

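The tab now sits flush, and the cover is still seated. Now I go behind the rib.

Request:
{"op": "jog_arm", "data": {"moves": [[[-0.03,-0.11,0,0,0,0,1],[0,0,0,0,0,0,1],[0,0,-0.04,0,0,0,1],[0,0,0,0,0,0,1]]]}}

```text
t: 4.3
tool_pos: [551.0, -159.3, 181.4]
tool_rot: [[0.998, -0.06, 0.008], [-0.06, -0.998, 0.006], [0.008, -0.007, -1.0]]
wrist_force: [-0.1, -0.2, 0.5]
width: -0.002
```

```bash
python3 snap.py wrist w4; python3 - <<'E'
from h import *
o,c=pickle.load(open('w4.pkl','rb'));print(fr(o['tool_pos']))
cv2.imwrite('pics/w4d.png',(255*(c['color'][:,:,::-1]/255.)**1.5).astype('u1'))
E
```

```text
4.3 [ 551.  -159.3  181.4] [[0.9982, -0.0599, 0.0079], [-0.0599, -0.9982, 0.0063], [0.0075, -0.0068, -0.9999]] [-0.1 -0.2  0.5]
[  -0.34788072 -155.34221479]
```

View pics/w4d.png

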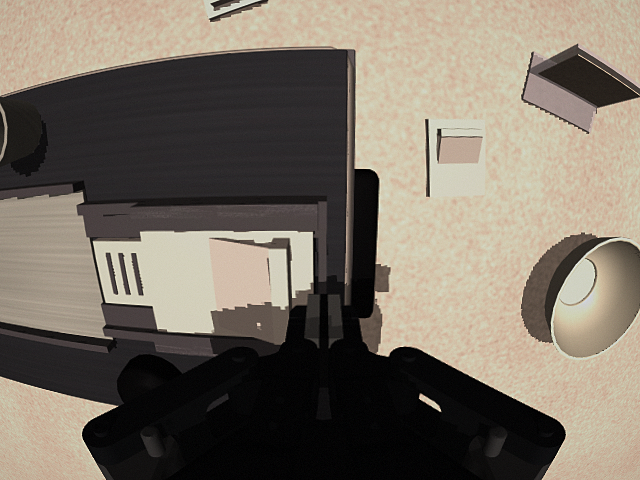

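The rib's push face (x≈290) is clear ahead of the fingertips (308-343). I'll back off a little more and descend to 162.

Request:
{"op": "jog_arm", "data": {"moves": [[[0,-0.025,-0.02,0,0,0,1],[0,0,-0.04,0,0,0,1],[0,0,-0.015,0,0,0,1],[0,0,0,0,0,0,1]]]}}

```text
t: 4.75
tool_pos: [552.1, -164.7, 156.9]
tool_rot: [[0.998, -0.056, 0.008], [-0.056, -0.998, 0.007], [0.008, -0.008, -1.0]]
wrist_force: [-0.3, 0.6, 0.3]
width: -0.0
```

Request:
{"op": "jog_arm", "data": {"moves": [[[0,0,0.016,0,0,0,1],[0,0.03,0,0,0,0,1],[0.001,0.03,0,0,0,0,1]]]}}

```text
t: 5.05
tool_pos: [552.3, -146.6, 162.1]
tool_rot: [[0.998, -0.058, 0.008], [-0.058, -0.998, 0.007], [0.008, -0.008, -1.0]]
wrist_force: [-0.1, -0.8, 0.4]
width: 0.0
```

Request:
{"op": "jog_arm", "data": {"moves": [[[0.002,0.04,0,0,0,0,1],[0.002,0.04,0,0,0,0,1],[0.002,0.04,0,0,0,0,1]]]}}

```text
t: 5.35
tool_pos: [554.5, -107.0, 162.9]
tool_rot: [[0.998, -0.057, 0.009], [-0.057, -0.998, 0.007], [0.009, -0.008, -1.0]]
wrist_force: [-0.5, 0.1, 0.4]
width: 0.003
```

```bash
python3 snap.py wrist w5; python3 - <<'E'
from h import *
o,c=pickle.load(open('w5.pkl','rb'));print(fr(o['tool_pos']))
cv2.imwrite('pics/w5d.png',(255*(c['color'][:,:,::-1]/255.)**1.5).astype('u1'))
E
```

```text
5.35 [ 554.5 -107.   162.9] [[0.9983, -0.0573, 0.0095], [-0.0574, -0.9983, 0.0071], [0.009, -0.0077, -0.9999]] [-0.5  0.1  0.4]
[  -0.14550987 -102.86047551]
```

View pics/w5d.png

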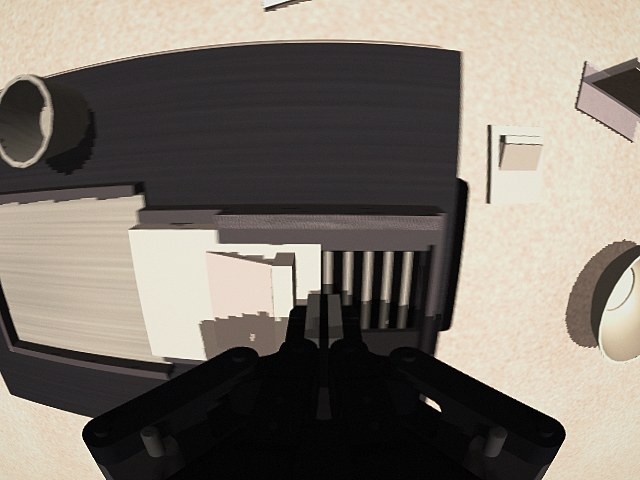

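The cover slides: its leading edge is at x≈130 px, near the tray, with the exposed seat grille behind. The fingers are about 8 mm from TCP to face, so I need about 105 mm more.

Request:
{"op": "jog_arm", "data": {"moves": [[[0.002,0.04,-0.003,0,0,0,1],[0.002,0.04,-0.003,0,0,0,1],[0.002,0.04,-0.003,0,0,0,1],[0.002,0.04,-0.003,0,0,0,1]]]}}

```text
t: 5.8
tool_pos: [559.6, -57.9, 162.3]
tool_rot: [[0.998, -0.059, 0.016], [-0.059, -0.998, 0.003], [0.016, -0.003, -1.0]]
wrist_force: [-4.1, -7.2, 11.0]
width: 0.0
```

Request:
{"op": "jog_arm", "data": {"moves": [[[0.002,0.035,0,0,0,0,1],[0.002,0.035,0,0,0,0,1],[0.002,0.03,0,0,0,0,1]]]}}

```text
t: 6.1
tool_pos: [561.4, -26.9, 163.4]
tool_rot: [[0.998, -0.06, 0.017], [-0.06, -0.998, 0.0], [0.017, -0.001, -1.0]]
wrist_force: [-0.4, -0.5, -0.3]
width: -0.004
```

```bash
python3 snap.py wrist w6; python3 - <<'E'
from h import *
o,c=pickle.load(open('w6.pkl','rb'));print(fr(o['tool_pos']))
cv2.imwrite('pics/w6d.png',(255*(c['color'][:,:,::-1]/255.)**1.5).astype('u1'))
E
```

```text
6.1 [561.4 -26.9 163.4] [[0.998, -0.0602, 0.0169], [-0.0602, -0.9982, 0.0003], [0.0169, -0.0014, -0.9999]] [-0.4 -0.5 -0.3]
[  1.8144091  -22.49663721]
```

View pics/w6d.png

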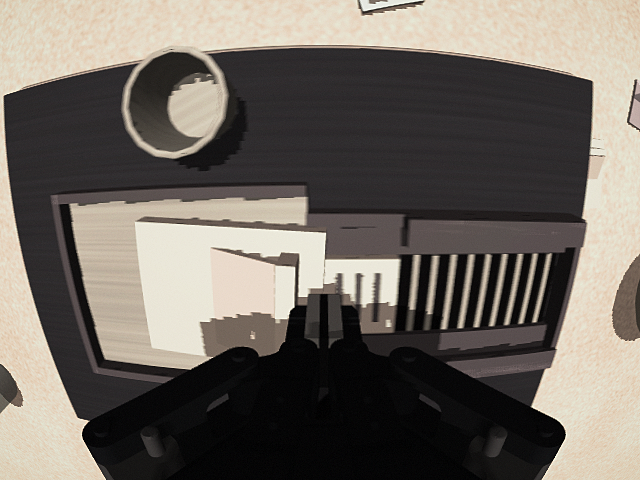

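The cover's trailing edge is still on the ledge. About 27 mm more.

Request:
{"op": "jog_arm", "data": {"moves": [[[0.001,0.03,-0.006,0,0,0,1],[0.001,0.03,-0.006,0,0,0,1],[0.001,0.03,0,0,0,0,1],[0,0.015,0,0,0,0,1]]]}}

```text
t: 6.55
tool_pos: [562.8, 8.9, 159.4]
tool_rot: [[0.998, -0.058, 0.017], [-0.058, -0.998, 0.001], [0.017, -0.002, -1.0]]
wrist_force: [-0.2, -2.9, 2.2]
width: 0.001
```

```bash
python3 snap.py wrist w7; python3 - <<'E'
from h import *
o,c=pickle.load(open('w7.pkl','rb'));print(fr(o['tool_pos']))
cv2.imwrite('pics/w7d.png',(255*(c['color'][:,:,::-1]/255.)**1.5).astype('u1'))
E
```

```text
6.55 [562.8   8.9 159.4] [[0.9981, -0.0585, 0.0173], [-0.0585, -0.9983, 0.001], [0.0172, -0.002, -0.9999]] [-0.2 -2.9  2.2]
[ 1.02842894 13.27066853]
```

View pics/w7d.png

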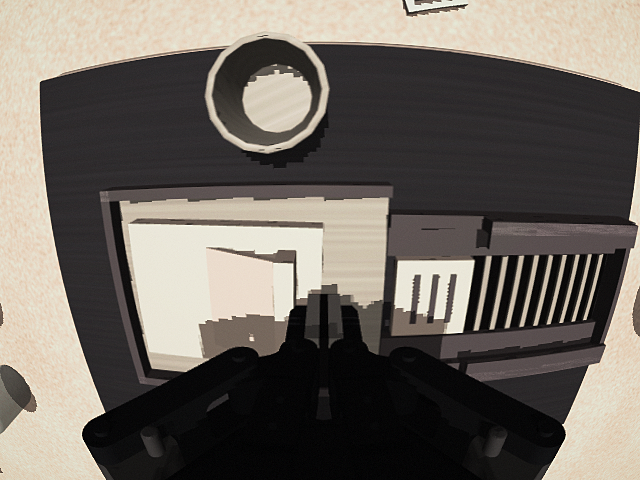

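The cover is fully in the tray. I'll back off and rise for a final check.

Request:
{"op": "jog_arm", "data": {"moves": [[[0,-0.03,0,0,0,0,1],[0,-0.03,0.06,0,0,0,1],[0,0,0.15,0,0,0,1],[0,0,0.15,0,0,0,1],[0,0,0.15,0,0,0,1]]]}}

```text
t: 7.1
tool_pos: [557.6, -11.9, 309.6]
tool_rot: [[0.998, -0.058, 0.001], [-0.058, -0.998, 0.001], [0.001, -0.001, -1.0]]
wrist_force: [0.3, 0.2, -0.0]
width: -0.002
```

Request:
{"op": "jog_arm", "data": {"moves": [[[0,0,0.1,0,0,0,1],[0,0,0,0,0,0,1],[0,0,0,0,0,0,1]]]}}

```text
t: 7.4
tool_pos: [559.0, -14.7, 347.0]
tool_rot: [[0.998, -0.061, 0.011], [-0.061, -0.998, 0.001], [0.011, -0.002, -1.0]]
wrist_force: [-0.7, 0.3, 0.1]
width: -0.0
```

```bash
python3 snap.py wrist w8; python3 snap.py scene s8; python3 - <<'E'
from h import *
o,c=pickle.load(open('w8.pkl','rb'))
im=c['color'][:,:,::-1]
cv2.imwrite('pics/w8d.png',(255*(im/255.)**1.5).astype('u1'))
# cover mask heights
z=c['z_map'];print(z.shape,z[240,200:320:20])
H=c['hand_eye'];K=c['intrinsics'];R=o['tool_rot']
v,u=np.mgrid[0:480,0:640];x=(u-K[0,2])/K[0,0];y=(v-K[1,2])/K[1,1];r=np.hypot(x,y)+1e-9
t=np.tan(r)/r;P=np.stack([x*t*z,y*t*z,z],-1)
P=(P@H[:3,:3].T+H[:3,3])@R.T+o['tool_pos']
np.save('P8.npy',P)
E
```

```text
7.4 [559.  -14.7 347. ] [[0.9981, -0.0614, 0.0109], [-0.0615, -0.9981, 0.0012], [0.0109, -0.0019, -0.9999]] [-0.7  0.3  0.1]
7.45 [559.  -14.8 346.9] [[0.998, -0.0616, 0.0108], [-0.0616, -0.9981, 0.0011], [0.0107, -0.0018, -0.9999]] [0.3 0.1 0.7]
(480, 640) [358.79385 354.69775 354.59116 353.609   353.6171  365.56796]
```

View pics/w8d.png

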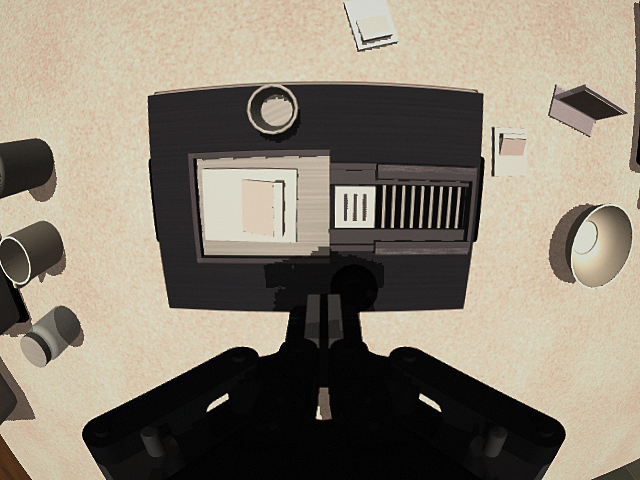

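View pics/s8.png

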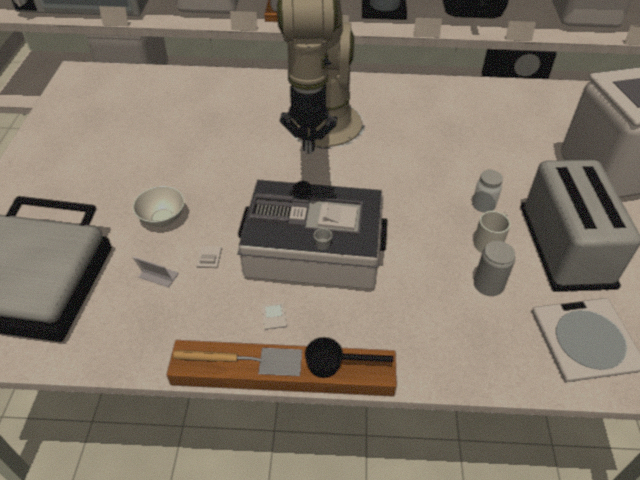

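```bash
python3 - <<'E'
from h import *
o,c=pickle.load(open('w8.pkl','rb'))
P=np.load('P8.npy')
for n,q in[('c1',(204,170)),('c2',(297,170)),('c3',(206,240)),('c4',(297,242))]:
    print(n,fr(wplane(o,c,*q,153)).round(1))
for n,(a,b,e,f) in dict(plateL=(208,240,175,235),plateR=(286,294,180,235),tab=(337,375,190,225),trayfloor=(302,326,165,250)).items():
    print(n,np.median(P[e:f,a:b,2]).round(2))
d=P[175:238,208:240].reshape(-1,3);A=np.c_[d[:,:2],np.ones(len(d))];print('slope',np.linalg.lstsq(A,d[:,2],rcond=None)[0][:2])
E
```

```text
c1 [ 38.2 101.6]
c2 [36.  13.3]
c3 [-31.1 105.2]
c4 [-33.1  14.5]
plateL 153.15
plateR 153.19
tab 147.26
trayfloor 143.21
slope [ 0.1140884  -1.21584469]
```

```bash
python3 - <<'E'
import numpy as np
P=np.load('P8.npy')
for b in((176,186),(200,210),(225,233)):print(np.median(P[b[0]:b[1],214:236,2]).round(2),np.median(P[b[0]:b[1],287:294,2]).round(2))
from workcell import arm,ticket
print(arm.get_obs()['wrist_force']);print(ticket.hand_in())
E
```

```text
153.09 153.29
153.12 153.19
153.11 153.01
[-0.28820072  1.4050484   0.65613581]
the job is handed in; nothing more can be done
None
```

The filter bay is open: the snap tab is pressed fully down and the cover lies flat in the rest tray. I handed the job in after about 7.5 s of robot time. `hand_in` gives no verdict, so this rests on my own checks.

**What I did:** I pressed the tab with shut fingers until it bottomed out, with the tip at z 146.6 and about 29 N. I then pushed the cover by its rib along the fryer's +y into the tray, backed off and rose clear.

**Last checks:**
- **Tab:** its top measures 147.3 mm above the shelf; fully pressed is 147.
- **Cover height and tilt:** the plate top is 153.0–153.3 mm at six spots; flat in the tray is 153. It lies level to about 0.3 mm.
- **Cover position:** its edges run from about y = 14 to 103 mm, so its origin is near y = 58 mm and x = 2 mm, inside the limits.
- **Bystanders:** none looks shifted in the before and after pictures; I compared them by eye only.

**Results that disagreed:**
- **Rib edge:** I first measured it about 8 mm ahead of the given push face. It was the front of the rib's flat top, and later views showed the real face where it was stated.
- **Plane fit:** one fit over the cover plate gave a nonsense slope, most likely because its window took in points off the plate. I used the spot medians above instead.
- **Force mid-push:** about 11 N upward showed briefly as the cover was crossing into the tray, then went away.

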